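# Complete the lens service tray to its drawn layout

### The job

Two parts are missing from the service tray. Lay the retaining ring flat on the double-circle outline drawn at its size, and lay the longer screwdriver on the screwdriver outline with its handle and blade pointing the way they are drawn, then let go of both.

Things in the scene. Friction and masses are not known exactly. Their poses are not given: they have to be found in the camera images.
- ring: Dark steel retaining ring lying flat on the table: outer diameter 56 mm, hole 40 mm, 14 mm high, about 50 g. Origin: centre of its underside, z up. Lookalikes in the same row (along world y, centres 80 mm or more apart): a smaller steel ring (40 mm outside) and a solid black cap (56 mm, no hole).
- driver: Longer of two blue-handled screwdrivers, lying on the table: flat-sided handle 90 mm long, 26 wide, 22 high, shaft 6 mm thick, 70 mm long (the bystander's shaft: 30 mm). Origin: underside, middle of the handle; x along the shaft (butt at -45 mm, blade tip at +115 mm), z up. About 80 g, balanced within 15 mm of the origin.
- ring_mark: Double circle (62 and 42 mm) drawn in black on the tray floor; origin at its centre, z up. The tray is fixed, white, 220 by 260 mm, floor 6 mm and rim 12 mm above the table. 120 mm to one side of it along the tray's long side (either side) a black lens barrel, 48 mm across and 50 mm high, stands on its own single circle.
- driver_mark: Outline of the longer screwdriver drawn in black on the tray floor (6 mm above the table), parallel to the tray's long side nearest the robot, 105 mm from the line of the round spots. Origin: middle of the drawn handle, on the floor; x points to the drawn blade tip (handle drawn from -45 to +45 mm, tip at +115 mm), z up.
Things that resemble listed ones, but are neither listed nor needed, are in the scene too. Leave any purple look-alike of the ring alone.

How it is judged:
At the end, for the whole second after the job is handed in: Ring flat on the tray floor, its centre within 15 mm of the double circle's; longer screwdriver flat on the tray floor, mid-handle within 15 mm of the drawn one, within 12 degrees of the drawn direction, blade at the drawn blade end (ring mark on its +y side); both at rest (horizontal distance between ring and ring_mark below 0.015 m and z of ring in the frame of ring_mark below 0.006 m and angle between ring's own z axis and vertical below 0.12 rad and horizontal distance between driver and driver_mark below 0.015 m and z of driver in the frame of driver_mark below 0.006 m and angle between driver's own z axis and vertical below 0.2 rad and angle between the x axis of driver and the x axis of driver_mark, either way round below 0.21 rad and y of ring_mark in the frame of driver above 0 m and linear speed of each of ring, driver below 0.02 m/s); the robot touches nothing.
It also fails if it takes over 54 s, if anything falls off the work surface, if the arm or the gripper's body presses on something with over 40 N, if the wrist force passes 120 N, or if a joint passes its speed limit or range.

### The arm

A 6-joint arm with a two-finger parallel gripper is mounted at the origin on the work surface. World frame = base frame: x ahead of the robot, y to its left, z up, the work surface at z = 0. Lengths are in m, angles in rad, forces in N, time in s.
With the tool pointing down it reaches from about 0.4 to 0.925 m from the base axis. Payload 3.4 kg.
Tool frame: the origin (TCP) lies at the very end of the fingers, on their centre line; the grasp point (between the pads) lies 19 mm behind it; z points along the fingers, y is the line along which they close (so a half turn about z gives the same grasp; the last joint's range is limited). The gripper opens to 85 mm and grips with 20 to 120 N. Pads are 22 mm wide; open, the fingers measure 114 mm over their backs; the gripper's body (76 mm by 85 mm) begins 54 mm behind the grasp point. The pads swing forward as they close: fully open they stand 13 mm farther back than shut.
Start: joints at [1.163, 0.307, 1.506, -0, 1.328, -0.073], TCP at [0.188, 0.543, 0.211] pointing down, gripper open.
Joint ranges: [-3.12, 3.12], [-1.05, 2.28], [0.14, 2.33], [-1.42, 4.57], [0.1, 2.73], [-2.68, 2.68]. Speed limits (rad/s): [2.57, 2.57, 3.14, 3.14, 3.14, 3.14].

### API

Orientations are given as a unit quaternion [w, x, y, z].
In Python, from cell import readout, optics, finish_job gives the robot as it stands.
- The arm moves only by the shell command python3 -m creep 'ROWS' [OPENING] [FORCE]. ROWS is JSON, one flat list of numbers, 4 for each row, row after row: the shift along the tool's x, y, z in units of 0.2 m (1.0 is 0.2 m), then the turn about the tool's z in units of 0.5 rad (1.0 is 0.5 rad). In form: [tx, ty, tz, yaw, tx, ty, tz, yaw, ...]. A call has 1 to 8 rows; each row is the pose to reach, as a shift and turn from the pose commanded when the call began, along the tool's axes at that moment; what a row does not reach only later rows make up. A row lasts 1/10 s, in which the tool goes at most 50 mm and 8.59 degrees, less where a joint would pass 70% of its speed; a pose out of reach is approached as far as the arm can. A call with a number of a shift or a turn outside -1 to 1 is refused whole. A call with a gripper value outside its range is refused whole. OPENING is the closure, from 0 (fully open) to 1 (shut), set as the call begins (- or left out, the last holds). The fingers move at their own pace and stop on an object; FORCE is the grip in N (left out, the last holds). Time passes only in rows, so rows that repeat a pose let the fingers close. It gives the time, the measured TCP pose, the force, the opening and the grip force at its end, in the units of the state.
- readout.get_obs(): the state, without advancing time (a new reading comes with each control period).
- optics.capture(name): name is "scene" or "top" or "wrist"; returns a dict with "image" (420x560x3 uint8, red, green, blue), "camera_matrix" (3x3 intrinsics, pixels), "cam_to_world" (4x4, takes a point from camera to world coordinates). Camera axes: x right, y down, z forward; pixel columns grow to the right and rows downward; lengths in m; the calibration is good to about 2 mm. A picture is of the moment at which its call begins. There is no depth.
- finish_job(): hands the job in; it is judged then, once.
The state is a dict: "t": time; "joint_pos": joint angles; "qd": joint speeds; "tau": joint torques, N m; "ee_pos": TCP position; "tcp_rot": TCP orientation; "force": force on the tool from outside, world axes, zero at the start; "torque": the same for the moment, N m; "finger_gap": opening from 0.0 (shut) to 1.0 (fully open); "finger_force": force on a finger pad.
Only numpy, scipy, OpenCV 4.12 (cv2) and the standard library are available. Lean on these libraries where they do the work, as an engineer would, in place of code of your own. Each camera call takes 0.05 s, during which the arm holds its last target. There are 200 camera calls.

## Working session

There is one attempt and no reset: what is moved stays moved. The work goes in short steps, Python scripts to look and compute and a shell command to move; the robot and the scene stay as the last step left them, time stands still between calls to the robot, and variables do not carry over. Pictures are saved under pics/ and viewed, at most 10 in all, crops included, and the job is handed in when it is done.

```bash
mkdir -p pics; ls
cat > h.py <<'E'
import numpy as np, cv2
from cell import readout, optics
def cap(n, f=None):
    c=optics.capture(n); im=c["image"][:,:,::-1].copy()
    if f: cv2.imwrite(f"pics/{f}.png",im); np.savez(f"pics/{f}.npz",im=im,K=c["camera_matrix"],T=c["cam_to_world"])
    return im,np.array(c["camera_matrix"]),np.array(c["cam_to_world"])
def load(f):
    d=np.load(f"pics/{f}.npz"); return d["im"],d["K"],d["T"]
def ray(K,T,u,v):
    d=T[:3,:3]@np.linalg.solve(K,[u,v,1.]); return T[:3,3],d/np.linalg.norm(d)
def plane(K,T,u,v,z):
    o,d=ray(K,T,u,v); return o+d*(z-o[2])/d[2]
def tri(r1,r2):
    (o1,d1),(o2,d2)=r1,r2
    s=np.linalg.lstsq(np.c_[d1,-d2],o2-o1,rcond=None)[0]
    a,b=o1+d1*s[0],o2+d2*s[1]; return (a+b)/2,np.linalg.norm(a-b)
def proj(K,T,p):
    q=K@(T[:3,:3].T@(np.asarray(p)-T[:3,3])); return q[:2]/q[2]
E
python3 - <<'E'
from h import *
a=cap("top","top0")[0]; b=cap("scene","scene0")[0]; cap("wrist","wrist0")
for f in ("top0","scene0","wrist0"):
    _,K,T=load(f); print(f,K[0,0],T.round(3).tolist())
o=readout.get_obs(); print(o)
E
```

```text
pics
top0 505.59810004016697 [[-0.022, -0.997, 0.073, 0.472], [-0.999, 0.024, 0.03, -0.013], [-0.032, -0.072, -0.997, 1.064], [0.0, 0.0, 0.0, 1.0]]
scene0 417.5037354033102 [[-0.629, 0.467, -0.621, 0.976], [0.777, 0.392, -0.492, 0.373], [0.013, -0.792, -0.61, 0.487], [0.0, 0.0, 0.0, 1.0]]
wrist0 369.86705592836796 [[0.328, 0.913, 0.245, 0.127], [0.945, -0.316, -0.086, 0.564], [-0.001, 0.26, -0.966, 0.372], [0.0, 0.0, 0.0, 1.0]]
{'t': 0.15, 'joint_pos': array([ 1.16350013e+00,  3.07441048e-01,  1.50736785e+00,  4.99184085e-06,
        1.32839977e+00, -7.35198671e-02]), 'qd': array([-0.00035798, -0.00284502, -0.00443239,  0.00025309, -0.00058438,
       -0.00011805]), 'tau': array([ 6.29985316e-04, -4.57974958e+01, -2.52219951e+01, -2.52454847e-04,
        8.57511302e-03,  2.11467699e-05]), 'ee_pos': array([0.18818711, 0.54273951, 0.20977189]), 'tcp_rot': array([-1.94737883e-04,  1.66115096e-01,  9.86106040e-01, -7.84190497e-04]), 'force': array([-0.61789503,  0.17611476,  0.14158575]), 'torque': array([-0.02089164,  0.03233601, -0.01355073]), 'finger_force': 0.0, 'finger_gap': 0.999277431158945}
```

View pics/top0.png

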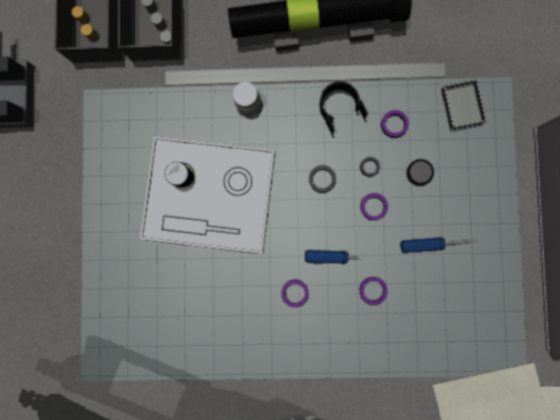

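View pics/scene0.png

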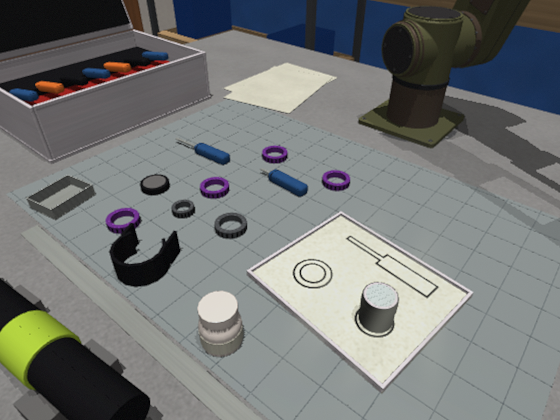

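Candidates in the top view are:
- **Rings:** steel ring (322,179), small steel ring (370,167), black cap (420,172), and four purple rings. The large steel ring at (322,179) fits.
- **Drivers:** (327,257) with a short shaft, and (423,245) with a long shaft reaching about (475,240). The second one fits.

The marks are the double circle at (238,181) and the driver outline from (163,223) to (240,232), blade to the right.

Run:
```python
from h import *
im,K,T=load("top0"); im2,K2,T2=load("scene0")
c=np.hstack([im[140:280,290:490],]); c=cv2.resize(c,None,fx=4,fy=4,interpolation=cv2.INTER_CUBIC); cv2.imwrite("pics/crop.png",c)
def blobs(m,lo=60):
    n,l,s,ce=cv2.connectedComponentsWithStats(m.astype(np.uint8))
    return [(ce[i].round(1),s[i,4],l==i) for i in range(1,n) if s[i,4]>lo]
def blue(i):
    h=cv2.cvtColor(i,cv2.COLOR_BGR2HSV); return (h[...,0]>98)&(h[...,0]<120)&(h[...,1]>130)
def dark(i):
    h=cv2.cvtColor(i,cv2.COLOR_BGR2HSV); return (h[...,2]<100)&(h[...,1]<90)
def box(m,x0,x1,y0,y1):
    k=np.zeros_like(m); k[y0:y1,x0:x1]=m[y0:y1,x0:x1]; return k
def rect(m): return cv2.minAreaRect(np.argwhere(m)[:,::-1].astype(np.float32))
B={}
for n,i,bb in(("top",im,(395,450,230,260)),("scene",im2,(185,235,138,170))):
    b=max(blobs(box(blue(i),*bb)),key=lambda q:q[1]); print(n,"handle",b[:2],rect(b[2])); B[n]=b[0]
p=tri(ray(K,T,*B["top"]),ray(K2,T2,*B["scene"])); print("handle tri",p)
print("plane z=.011",plane(K,T,*B["top"],.011), plane(K2,T2,*B["scene"],.011))
tip=plane(K,T,475,240.5,.011);print("tip",tip)
R={}
for n,i,bb in(("top",im,(302,343,160,198)),("scene",im2,(208,252,205,245))):
    m=box(dark(i),*bb); pts=max(cv2.findContours(m.astype(np.uint8),0,1)[0],key=len)
    e=cv2.fitEllipse(pts); print(n,"ring",e); R[n]=e[0]
print("ring tri",tri(ray(K,T,*R["top"]),ray(K2,T2,*R["scene"])),plane(K,T,*R["top"],.007))
# marks
M={}
for n,i,bb in(("top",im,(220,256,163,199)),("scene",im2,(290,336,256,291))):
    g=cv2.cvtColor(i,cv2.COLOR_BGR2GRAY); m=box(g<np.median(g[bb[2]:bb[3],bb[0]:bb[1]])-25,*bb)
    pts=max(cv2.findContours(m.astype(np.uint8),0,1)[0],key=len)
    e=cv2.fitEllipse(pts);print(n,"mark",e);M[n]=e[0]
print("mark tri",tri(ray(K,T,*M["top"]),ray(K2,T2,*M["scene"])),plane(K,T,*M["top"],.006))
for n,i,bb,k,t in(("top",im,(157,246,210,240),K,T),("scene",im2,(340,442,232,300),K2,T2)):
    g=cv2.cvtColor(i,cv2.COLOR_BGR2GRAY); m=box(g<np.median(g[bb[2]:bb[3],bb[0]:bb[1]])-25,*bb)
    b=max(blobs(m),key=lambda q:q[1])[2]; P=np.argwhere(b)[:,::-1]
    W=np.array([plane(k,t,u,v,.006) for u,v in P]); y0,y1=W[:,1].max(),W[:,1].min()
    r=cv2.minAreaRect(W[:,:2].astype(np.float32)); print(n,"dmark",len(P),y0,y1,r, cv2.boxPoints(r).tolist())
```

```text
top handle (array([422.5, 244.6]), np.int32(444)) ((422.8581237792969, 244.5845947265625), (10.600587844848633, 42.254608154296875), 85.76361083984375)
scene handle (array([211.7, 153.1]), np.int32(402)) ((211.75259399414062, 153.0567169189453), (36.349395751953125, 12.082618713378906), 23.962486267089844)
handle tri (array([ 0.45894111, -0.25590259,  0.01509692]), np.float64(0.00037338004155819485))
plane z=.011 [ 0.45902075 -0.25698598  0.011     ] [ 0.45435098 -0.26119849  0.011     ]
tip [ 0.46510358 -0.36433346  0.011     ]
top ring ((322.15374755859375, 178.87945556640625), (26.18790626525879, 26.897884368896484), 0.14159996807575226)
scene ring ((230.25875854492188, 225.47726440429688), (25.45156478881836, 32.9055061340332), 83.46804809570312)
ring tri (array([ 0.60096589, -0.05453658,  0.00876546]), np.float64(0.0004558015702462158)) [ 0.60102212 -0.05443961  0.007     ]
top mark ((237.4246063232422, 181.051513671875), (28.71663475036621, 29.09326171875), 84.45177459716797)
scene mark ((312.2515869140625, 273.4164123535156), (29.381847381591797, 40.097328186035156), 94.90230560302734)
mark tri (array([0.60068993, 0.12418161, 0.00861842]), np.float64(0.0004049068269127656)) [0.60112585 0.12435716 0.006     ]
top dmark 491 0.2875743533934585 0.120411019904816 ((0.506225049495697, 0.20337560772895813), (0.1682286560535431, 0.03491518273949623), 81.67078399658203) [[0.4767667353153229, 0.12267743051052094], [0.5113136172294617, 0.117619588971138], [0.5356833934783936, 0.28407377004623413], [0.5011364817619324, 0.28913164138793945]]
scene dmark 1655 0.28236714686222825 0.13843758082119223 ((0.4578734040260315, 0.22307147085666656), (0.10784536600112915, 0.1304672360420227), 39.869354248046875) [[0.37466999888420105, 0.23857223987579346], [0.45830461382865906, 0.13843758404254913], [0.5410767793655396, 0.20757070183753967], [0.45744219422340393, 0.3077053427696228]]
```

View pics/crop.png

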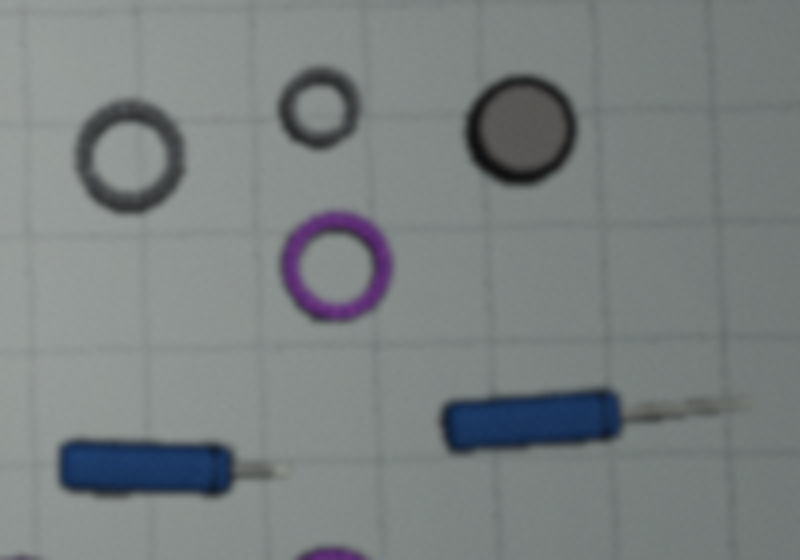

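The crop confirms both: the large open steel ring (crop 130,155) and the long-shaft driver (handle 530,420, tip about 745,405). The measured heights and the 105 mm spacing of the marks fit the text. I'm moving above the ring.

```bash
python3 -m creep '[-0.98,-0.72,0,0,-0.98,-0.72,0,0,-0.98,-0.72,0,0,-0.98,-0.72,0,0,-0.98,-0.72,0,0,-0.98,-0.72,0,0]' 0 40; python3 -m creep '[-0.98,-0.72,0,0,-0.98,-0.72,0,0,-0.98,-0.72,0,0,-0.98,-0.72,0,0,-0.98,-0.72,0,0,-0.98,-0.72,0,0]'
```

```text
t: 0.75
ee_pos: [0.3286, 0.3386, 0.2103]
tcp_rot: [0.001, 0.169, 0.986, -0.001]
force: [0.0, 0.6, -0.9]
finger_gap: 0.999
finger_force: 0.0
t: 1.35
ee_pos: [0.4678, 0.1394, 0.2105]
tcp_rot: [0.001, 0.169, 0.986, -0.001]
force: [-0.8, 1.2, 0.2]
finger_gap: 1.0
finger_force: 0.0
```

```bash
python3 -m creep '[-0.95,-0.70,0,0,-0.95,-0.70,0,0,-0.95,-0.70,0.4,0,-0.95,-0.70,0.4,0,-0.95,-0.70,0.4,0,-0.95,-0.70,0.4,0,-0.95,-0.70,0.4,0,-0.95,-0.70,0.4,0]'
python3 - <<'E'
from h import *
im,K,T=cap("wrist","w1"); print(proj(K,T,[.601,-.0545,.014]))
g=cv2.cvtColor(im,cv2.COLOR_BGR2HSV); m=((g[...,2]<100)&(g[...,1]<90)).astype(np.uint8)
for c in cv2.findContours(m,1,1)[0]:
    if cv2.contourArea(c)>1500:
        e=cv2.fitEllipse(c); print(e,plane(K,T,*e[0],.014),plane(K,T,*e[0],.007))
print(readout.get_obs()["ee_pos"])
E
```

```text
t: 2.15
ee_pos: [0.5975, -0.0501, 0.1307]
tcp_rot: [-0.001, 0.166, 0.986, 0.0]
force: [-0.3, 0.6, 0.3]
finger_gap: 0.997
finger_force: 0.0
[276.02463553 206.54340532]
((53.40734100341797, 290.2433776855469), (66.25365447998047, 73.24140167236328), 91.8598861694336) [ 0.60809406 -0.25187376  0.014     ] [ 0.60989454 -0.25746627  0.007     ]
((283.94451904296875, 350.69708251953125), (169.22055053710938, 571.08837890625), 90.5543441772461) [ 0.72488955 -0.09049483  0.014     ] [ 0.72962005 -0.09203887  0.007     ]
((499.6792297363281, 128.97705078125), (46.19083786010742, 53.51906967163086), 42.24272537231445) [0.5993224  0.12061247 0.014     ] [0.60090284 0.12436442 0.007     ]
((499.46728515625, 128.78125), (50.15262985229492, 58.78090286254883), 44.44418716430664) [0.59913125 0.12049041 0.014     ] [0.60070689 0.12423929 0.007     ]
((499.27099609375, 128.36170959472656), (70.64396667480469, 82.22323608398438), 41.717254638671875) [0.59878397 0.12040854 0.014     ] [0.60035089 0.12415537 0.007     ]
((499.17266845703125, 128.11537170410156), (74.64535522460938, 87.30831909179688), 43.28413009643555) [0.59858422 0.12037227 0.014     ] [0.60014614 0.12411819 0.007     ]
((168.46194458007812, 36.515289306640625), (45.55913162231445, 131.8197784423828), 81.60943603515625) [ 0.46215146 -0.08486892  0.014     ] [ 0.46029072 -0.08627182  0.007     ]
((203.84735107421875, 106.01734161376953), (172.4955291748047, 283.5120544433594), 135.78196716308594) [ 0.51303002 -0.07917259  0.014     ] [ 0.51244566 -0.08043259  0.007     ]
[ 0.59758538 -0.04993832  0.13122184]
```

View pics/w1.png

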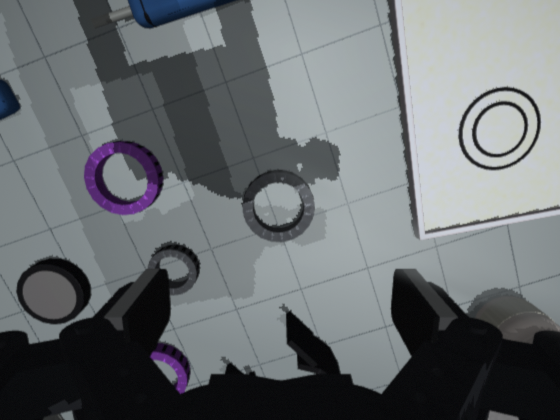

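The wrist view shows the ring at (279,206), about 2 mm from the prediction. The double circle at (499,128) lands at the same world point as before. I'm descending and gripping.

```bash
python3 -m creep '[-0.023,-0.005,0.2,0,-0.023,-0.005,0.4,0,-0.023,-0.005,0.55,0,-0.023,-0.005,0.66,0,-0.023,-0.005,0.66,0,-0.023,-0.005,0.66,0]'; python3 -m creep '[0,0,0,0,0,0,0,0,0,0,0,0,0,0,0,0,0,0,0,0,0,0,0,0]' 0.7 50
```

```text
t: 2.8
ee_pos: [0.6023, -0.053, -0.0003]
tcp_rot: [0.0, 0.165, 0.986, 0.0]
force: [-0.3, 0.4, 0.1]
finger_gap: 1.004
finger_force: 0.0
t: 3.4
ee_pos: [0.6021, -0.0543, -0.0014]
tcp_rot: [0.0, 0.166, 0.986, 0.0]
force: [-0.3, -0.9, 0.6]
finger_gap: 0.301
finger_force: 0.0
```

Run:
```python
from h import *
im,K,T=cap("wrist","w2"); s,K2,T2=cap("scene","s2")
cv2.imwrite("pics/c2.png",np.hstack([cv2.resize(im,(480,360)),cv2.resize(s[170:290,180:290],(320,360))]))
```

```text
(no output)
```

View pics/c2.png

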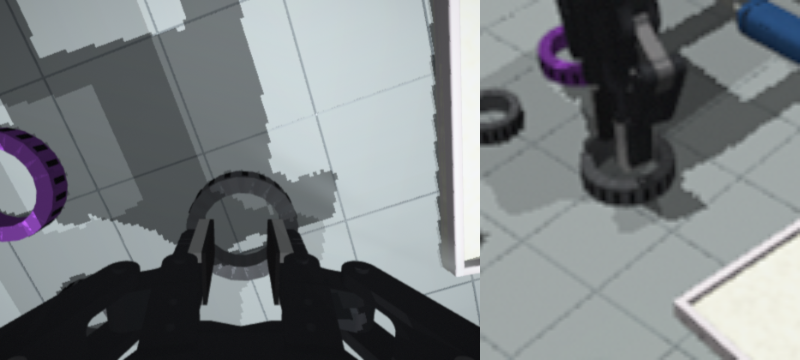

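The fingers closed inside the ring's hole: their open tips passed over the ring, so they stand higher than my model had them. I'll probe downward gently to find the tip height.

```bash
python3 -m creep '[0,0,0.01,0,0,0,0.015,0]';python3 -m creep '[0,0,0.01,0,0,0,0.015,0]'
```

```text
t: 3.7
ee_pos: [0.6019, -0.0543, -0.0048]
tcp_rot: [-0.0, 0.166, 0.986, -0.0]
force: [-0.2, -1.2, 0.2]
finger_gap: 0.307
finger_force: 0.0
t: 3.9
ee_pos: [0.6022, -0.0543, -0.0073]
tcp_rot: [0.0, 0.166, 0.986, -0.0]
force: [-0.8, -0.4, 7.6]
finger_gap: 0.303
finger_force: 4.3
```

Table contact comes at TCP z ≈ -0.006 with a 25 mm gap, so the outer grip needs TCP z ≈ -0.008. I'm lifting, opening, and checking where the ring is now.

```bash
python3 -m creep '[0,0,-0.2,0,0,0,-0.4,0,0,0,-0.55,0,0,0,-0.55,0,0,0,-0.55,0]'; python3 -m creep '[0,0,0,0,0,0,0,0]' 0
cat > ringw.py <<'E'
from h import *
import sys
z=float(sys.argv[1])
im,K,T=cap("wrist",sys.argv[2]); g=cv2.medianBlur(cv2.cvtColor(im,cv2.COLOR_BGR2GRAY),5)
c=cv2.HoughCircles(g,cv2.HOUGH_GRADIENT,1,15,param1=80,param2=22,minRadius=18,maxRadius=60)
ee=readout.get_obs()["ee_pos"]; print(ee)
for u,v,r in (c[0] if c is not None else []):
    p=plane(K,T,u,v,z); q=plane(K,T,u+r,v,z)
    if np.linalg.norm(p[:2]-ee[:2])<.08: print(u,v,r,"R=%.4f"%np.linalg.norm(q-p),p.round(4))
E
python3 ringw.py .014 w3
python3 - <<'E'
from h import *
i,K,T=cap("scene","s3"); h=cv2.cvtColor(i,cv2.COLOR_BGR2HSV); m=((h[...,2]<100)&(h[...,1]<90))[205:245,205:255].astype(np.uint8)
for c in cv2.findContours(m,0,1,offset=(205,205))[0]:
    if len(c)>30: e=cv2.fitEllipse(c); print(e,plane(K,T,*e[0],.0088))
E
```

```text
t: 4.4
ee_pos: [0.6025, -0.0543, 0.1032]
tcp_rot: [0.001, 0.166, 0.986, 0.0]
force: [0.1, 0.2, 0.1]
finger_gap: 0.298
finger_force: 0.0
t: 4.6
ee_pos: [0.6007, -0.0541, 0.1008]
tcp_rot: [-0.002, 0.166, 0.986, -0.0]
force: [-0.3, 0.9, -0.4]
finger_gap: 0.63
finger_force: 0.0
[ 0.60091122 -0.05406933  0.10087047]
281.5 208.5 40.8 R=0.0284 [ 0.5997 -0.0526  0.014 ]
289.5 192.5 22.5 R=0.0155 [ 0.5908 -0.0437  0.014 ]
271.5 224.5 22.4 R=0.0158 [ 0.6084 -0.0631  0.014 ]
((235.53713989257812, 220.96090698242188), (34.9520263671875, 43.281471252441406), 72.94140625) [ 0.58632765 -0.05636419  0.0088    ]
```

The ring reads R = 28.4 mm (28 expected) and hasn't moved. I'm going down deeper this time.

```bash
python3 -m creep '[0,0.005,0,0,0,0.005,0.1,0,0,0.005,0.25,0,0,0.005,0.38,0,0,0.005,0.48,0,0,0.005,0.54,0,0,0.005,0.54,0]'; python3 -m creep '[0,0,0,0,0,0,0,0,0,0,0,0,0,0,0,0,0,0,0,0]' 0.6 40
```

```text
t: 5.4
ee_pos: [0.6009, -0.053, -0.0075]
tcp_rot: [-0.002, 0.166, 0.986, -0.0]
force: [0.1, -0.3, -0.4]
finger_gap: 1.005
finger_force: 0.0
t: 5.9
ee_pos: [0.6028, -0.0534, -0.0049]
tcp_rot: [0.001, 0.166, 0.986, 0.0]
force: [-0.1, -0.4, 0.0]
finger_gap: 0.399
finger_force: 0.0
```

It closed fully without contact again, so I'm looking at it from the scene camera.

Run:
```python
from h import *
im,K,T=cap("wrist","w4"); s,K2,T2=cap("scene","s4"); p=proj(K2,T2,readout.get_obs()["ee_pos"]); print(p, proj(K2,T2,[.6,-.053,.0]),proj(K2,T2,[.6,-.053,.014]),proj(K2,T2,[.6,-.053,.03]))
cv2.imwrite("pics/c4.png",np.hstack([cv2.resize(im[150:420,140:420],(400,386)),cv2.resize(s[195:250,205:262],(400,386),interpolation=cv2.INTER_CUBIC)]))
o=readout.get_obs();print(o["finger_gap"],o["finger_force"],o["ee_pos"])
```

```text
[230.7737668  232.17244113] [231.74943744 229.34191485] [231.18921212 223.29640141] [230.53273143 216.21217526]
0.39994358014809317 0.0 [ 0.60257941 -0.05335459 -0.00512823]
```

View pics/c4.png

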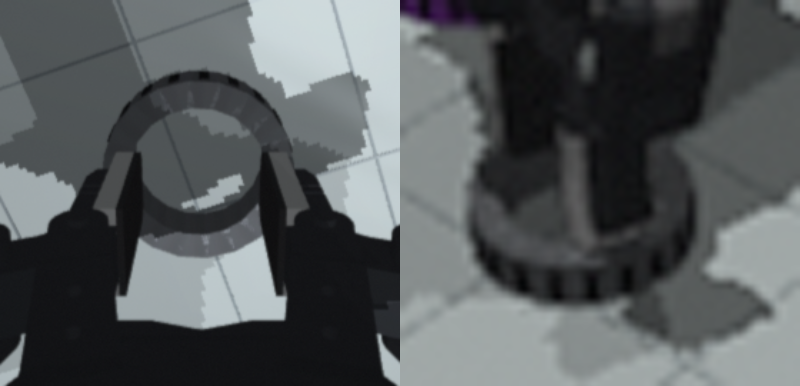

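Run:
```python
from h import *
_,K,T=load("s4"); _,Kw,Tw=load("w4")
for s in(1,-1):
  for z in(0,.007,.014,.02,.03):
    p=np.array([.6026+s*.33*.017,-.0534+s*.945*.017,z]); a=proj(K,T,p); b=proj(Kw,Tw,p)
    print(s,z,((a-[205,195])*7.02+[400,0]).round(),((b-[140,150])*1.43).round())
```

```text
1 0 [609. 284.] [253. 158.]
1 0.007 [607. 263.] [255. 167.]
1 0.014 [605. 242.] [258. 176.]
1 0.02 [604. 223.] [260. 185.]
1 0.03 [601. 192.] [264. 202.]
-1 0 [551. 208.] [146. 158.]
-1 0.007 [548. 187.] [144. 166.]
-1 0.014 [546. 166.] [142. 176.]
-1 0.02 [544. 147.] [139. 185.]
-1 0.03 [541. 116.] [135. 201.]
```

The tips sit about 15–20 mm above the reported TCP, hovering on the ring's top face, and the earlier "table contact" was with the ring. I'll open above the ring, then feel for the real table.

```bash
python3 -m creep '[0,0,-0.1,0,0,0,-0.15,0,0,0,-0.15,0]'; python3 -m creep '[0,0,0,0,0,0,0,0,0,0,0,0,0,0,0,0,0,0,0.1,0,0,0,0.17,0,0,0,0.2,0,0,0,0.2,0]' 0;  python3 -m creep '[0,0,0.015,0,0,0,0.015,0]'
```

```text
t: 6.3
ee_pos: [0.6041, -0.0536, 0.0262]
tcp_rot: [0.002, 0.166, 0.986, 0.0]
force: [-0.5, -0.3, -0.1]
finger_gap: 0.399
finger_force: 0.0
t: 7.1
ee_pos: [0.6011, -0.0531, -0.017]
tcp_rot: [-0.002, 0.166, 0.986, -0.0]
force: [0.3, -0.7, -0.1]
finger_gap: 1.001
finger_force: 0.0
t: 7.3
ee_pos: [0.6027, -0.0534, -0.0184]
tcp_rot: [0.0, 0.166, 0.986, -0.0]
force: [0.1, -0.2, -0.4]
finger_gap: 0.999
finger_force: 0.0
```

```bash
python3 -m creep '[0,0,0.015,0,0,0,0.015,0]'; python3 -m creep '[0,0,0,0,0,0,0,0,0,0,0,0,0,0,0,0,0,0,0,0]' 0.5 40
```

```text
t: 7.5
ee_pos: [0.6025, -0.0533, -0.0214]
tcp_rot: [0.0, 0.166, 0.986, -0.0]
force: [-0.4, 0.2, -0.2]
finger_gap: 1.0
finger_force: 0.0
t: 8.0
ee_pos: [0.6026, -0.0533, -0.0208]
tcp_rot: [0.0, 0.166, 0.986, 0.0]
force: [-2.3, 0.0, 5.8]
finger_gap: 0.643
finger_force: 42.2
```

The ring is gripped (gap 0.643, about 55 mm; 42 N). I'm lifting and carrying it to the double circle.

```bash
python3 -m creep '[0,0,-0.15,0,0,0,-0.3,0,0.075,0.21,-0.3,0,0.15,0.42,-0.3,0,0.225,0.63,-0.3,0,0.3,0.835,-0.3,0,0.3,0.835,-0.3,0,0.3,0.835,-0.3,0]'; python3 ringw.py .052 w5
python3 - <<'E'
from h import *
im,K,T=load("w5"); print(proj(K,T,[.6005,.1242,.006]))
E
```

```text
t: 8.8
ee_pos: [0.6001, 0.1252, 0.0382]
tcp_rot: [-0.0, 0.165, 0.986, -0.0]
force: [0.4, -0.1, -0.0]
finger_gap: 0.639
finger_force: 42.7
[0.60016121 0.12406362 0.03825371]
279.5 238.5 51.3 R=0.0217 [0.587  0.1295 0.052 ]
280.5 267.5 49.3 R=0.0214 [0.5997 0.1256 0.052 ]
279.5 223.5 43.6 R=0.0183 [0.5808 0.1317 0.052 ]
292.5 246.5 37.2 R=0.0159 [0.5922 0.1336 0.052 ]
263.5 225.5 31.5 R=0.0132 [0.5794 0.1251 0.052 ]
268.5 276.5 34.6 R=0.0151 [0.602  0.1193 0.052 ]
261.5 249.5 30.8 R=0.0132 [0.5892 0.1206 0.052 ]
294.5 280.5 31.2 R=0.0136 [0.6075 0.1294 0.052 ]
[278.47989248 236.1618874 ]
```

View pics/w5.png

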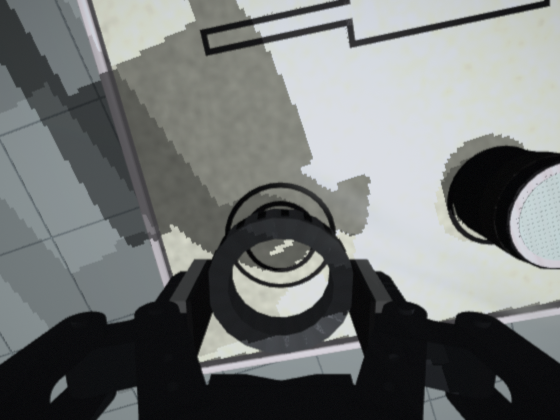

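The ring is held flat and centred (hole at 281,268), and the drawn circle at (280,236) matches the projection. I'm lowering and releasing it.

```bash
python3 -m creep '[0,0,0.08,0,0,0,0.16,0,0,0,0.22,0,0,0,0.25,0,0,0,0.26,0,0,0,0.26,0]'; python3 -m creep '[0,0,0,0,0,0,0,0,0,0,0,0]' 0.1; python3 -m creep '[0,0,-0.15,0,0,0,-0.35,0,0,0,-0.55,0,0,0,-0.55,0]'; python3 ringw.py .02 w6
```

```text
t: 9.45
ee_pos: [0.6005, 0.1236, -0.0136]
tcp_rot: [-0.0, 0.166, 0.986, -0.0]
force: [0.8, 0.7, 0.3]
finger_gap: 0.638
finger_force: 42.7
t: 9.75
ee_pos: [0.6009, 0.1243, -0.0128]
tcp_rot: [0.001, 0.166, 0.986, 0.0]
force: [0.9, -0.3, 0.2]
finger_gap: 0.903
finger_force: 0.0
t: 10.15
ee_pos: [0.6053, 0.125, 0.1031]
tcp_rot: [0.006, 0.166, 0.986, 0.002]
force: [0.5, 0.8, -0.7]
finger_gap: 0.901
finger_force: 0.0
[0.60334357 0.12469662 0.10038896]
276.5 198.5 43.4 R=0.0295 [0.5969 0.1259 0.02  ]
227.5 248.5 44.9 R=0.0317 [0.6198 0.0813 0.02  ]
282.5 212.5 28.8 R=0.0198 [0.6076 0.1265 0.02  ]
288.5 188.5 27.3 R=0.0184 [0.593  0.1358 0.02  ]
```

The ring is down on the double circle. Now the driver.

```bash
python3 -m creep '[0.02,-1,0,0.95,0.02,-1,0,0.95,0.02,-1,0,0.95,0.02,-1,0,0.95,0.02,-1,0,0.95,0.02,-1,0,0.95]' 0; python3 -m creep '[-0.445,-0.92,0,0.95,-0.445,-0.92,0,0.95,-0.445,-0.92,0,0.95,-0.445,-0.92,0,0.95,-0.445,-0.92,0,0.95,-0.445,-0.92,0,0.95]';python3 -m creep '[0,0,0,0.47,0,0,0,0.47,0,0,0,0.47]'
cat > drv.py <<'E'
from h import *
import sys
im,K,T=cap("wrist",sys.argv[1]); z=float(sys.argv[2])
h=cv2.cvtColor(im,cv2.COLOR_BGR2HSV); m=((h[...,0]>98)&(h[...,0]<125)&(h[...,1]>120)&(h[...,2]>30)).astype(np.uint8)
o=readout.get_obs(); print(o["ee_pos"],o["tcp_rot"].round(3),o["joint_pos"].round(2))
for c in cv2.findContours(m,0,1)[0]:
    if cv2.contourArea(c)<800: continue
    W=np.array([plane(K,T,u,v,z)[:2] for u,v in c[:,0]],np.float32); r=cv2.minAreaRect(W); print(r,cv2.boundingRect(c))
E
python3 drv.py w7 .016
```

```text
t: 10.8
ee_pos: [0.5299, -0.0643, 0.0956]
tcp_rot: [-0.001, 0.395, 0.919, 0.0]
force: [0.5, 0.8, 0.0]
finger_gap: 0.998
finger_force: 0.0
t: 11.4
ee_pos: [0.4598, -0.2549, 0.0959]
tcp_rot: [-0.0, 0.599, 0.801, 0.0]
force: [0.1, 1.0, -0.2]
finger_gap: 1.002
finger_force: 0.0
t: 11.7
ee_pos: [0.4603, -0.2523, 0.0961]
tcp_rot: [-0.001, 0.687, 0.726, 0.0]
force: [0.2, 1.1, -0.1]
finger_gap: 0.998
finger_force: 0.0
[ 0.46030409 -0.25258644  0.09619264] [-0.     0.687  0.727  0.   ] [-0.58  0.36  1.76  0.    1.02 -0.64]
((0.45961591601371765, -0.25633272528648376), (0.025003544986248016, 0.08843279629945755), 3.3548974990844727) (259, 154, 38, 126)
```

```bash
python3 -m creep '[-0.019,-0.004,0.15,0,-0.019,-0.004,0.3,0,-0.019,-0.004,0.42,0,-0.019,-0.004,0.52,0,-0.019,-0.004,0.565,0,-0.019,-0.004,0.565,0]'; python3 -m creep '[0,0,0,0,0,0,0,0,0,0,0,0,0,0,0,0,0,0,0,0,0,0,0,0,0,0,0,0,0,0,0,0]' 0.9 60
```

```text
t: 12.35
ee_pos: [0.4584, -0.2572, -0.0177]
tcp_rot: [-0.001, 0.688, 0.726, -0.0]
force: [-0.1, -0.4, 0.9]
finger_gap: 1.003
finger_force: 0.0
t: 13.15
ee_pos: [0.4596, -0.2593, -0.0155]
tcp_rot: [0.001, 0.689, 0.725, 0.0]
force: [-0.3, 1.1, 5.4]
finger_gap: 0.283
finger_force: 60.6
```

The driver is gripped (24 mm, 60 N). I'm lifting and carrying it to the outline.

```bash
python3 -m creep '[0,0,-0.15,0,0,0,-0.35,0,0.15,0.05,-0.45,0,0.35,0.1,-0.45,0,0.6,0.15,-0.45,0,0.8,0.15,-0.45,0,0.8,0.15,-0.45,0]'; python3 -m creep '[0.25,0.05,0,0,0.5,0.1,0,0,0.75,0.15,0,0,0.85,0.2,0,0,0.85,0.2,0,0]';python3 -m creep '[0.2,0,0,0,0.45,0,0,0,0.65,0.03,0,0.2,0.82,0.035,0,0.4,0.82,0.035,0,0.4,0.82,0.035,0,0.4]'; python3 drv.py w8 .09
python3 - <<'E'
from h import *
# outline in the earlier wrist image w6? and top now
im,K,T=cap("top","t8"); o=readout.get_obs(); q=o["tcp_rot"]; print(np.degrees(np.arctan2(2*q[2]**2-1,2*q[1]*q[2])),o["finger_gap"])
i,K,T=load("w8"); W=[(.511,.238),(.5045,.1935),(.5175,.2825),(.4943,.1242)]
for p in W:
    a=proj(K,T,[*p,.006]); print(a); cv2.drawMarker(i,tuple(int(x) for x in a),(0,0,255),0,10)
cv2.imwrite("pics/w8m.png",i)
E
```

```text
t: 13.85
ee_pos: [0.4785, -0.0927, 0.0734]
tcp_rot: [-0.002, 0.687, 0.727, 0.0]
force: [-0.0, -0.0, -0.4]
finger_gap: 0.287
finger_force: 59.8
t: 14.35
ee_pos: [0.5134, 0.0769, 0.0738]
tcp_rot: [0.001, 0.687, 0.727, 0.001]
force: [0.2, -0.4, -0.3]
finger_gap: 0.289
finger_force: 59.8
t: 14.95
ee_pos: [0.5099, 0.2376, 0.0732]
tcp_rot: [0.0, 0.757, 0.654, -0.001]
force: [0.2, 0.1, -0.6]
finger_gap: 0.292
finger_force: 59.8
[0.50977321 0.23693975 0.07320319] [ 0.     0.757  0.653 -0.001] [ 0.36  0.43  1.71 -0.    1.01  0.51]
((0.5105857253074646, 0.23641598224639893), (0.09210574626922607, 0.02828921005129814), 81.50846862792969) (246, 168, 69, 201)
-8.5042859369782 0.2879351791824225
[280.7224574  218.10931476]
[280.75992098 282.04451991]
[280.68112243 147.56722215]
[280.70608687 370.51096314]
```

View pics/w8m.png

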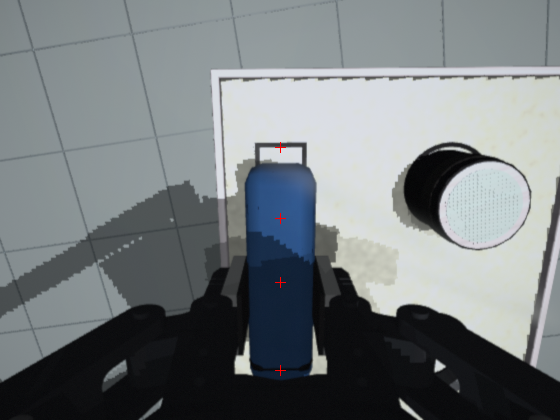

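The butt of the outline at (281,147) coincides with the prediction, and the handle is aligned with it. I'm lowering and opening only slightly because the rim is close.

```bash
python3 -m creep '[0,0,0.15,0,0,0,0.27,0,0,0,0.35,0,0,0,0.39,0,0,0,0.41,0,0,0,0.41,0]'; python3 -m creep '[0,0,0,0,0,0,0,0,0,0,0,0]' 0.64; python3 -m creep '[0,0,-0.05,0,0,0,-0.1,0,0,0,-0.2,0,0,0,-0.4,0,0,0,-0.6,0,0,0,-0.8,0,0,0,-0.8,0]'; python3 drv.py w9 .022
python3 -m creep '[0.3,-0.3,0,0,0.6,-0.6,0,0,0.9,-0.6,-0.3,0,0.9,-0.6,-0.3,0,0.9,-0.6,-0.3,0]'
python3 - <<'E'
from h import *
a=cap("top","t9")[0]; b=cap("scene","s9")[0]
cv2.imwrite("pics/c9.png",np.hstack([cv2.resize(a[130:260,130:290],(400,325)),cv2.resize(b[190:395,230:480],(400,325))]))
E
```

```text
t: 15.65
ee_pos: [0.5103, 0.2378, -0.0085]
tcp_rot: [0.0, 0.758, 0.653, -0.0]
force: [-1.1, -0.6, 0.1]
finger_gap: 0.287
finger_force: 59.8
t: 15.95
ee_pos: [0.5106, 0.2388, -0.0077]
tcp_rot: [0.0, 0.757, 0.653, 0.001]
force: [-0.2, 0.8, 0.8]
finger_gap: 0.361
finger_force: 0.0
t: 16.65
ee_pos: [0.5145, 0.2404, 0.1589]
tcp_rot: [0.002, 0.757, 0.653, 0.007]
force: [0.5, 0.6, 1.3]
finger_gap: 0.357
finger_force: 0.0
[0.51275061 0.23969085 0.15609404] [0.002 0.757 0.653 0.004] [ 0.36  0.34  1.61 -0.    1.19  0.51]
((0.5113924145698547, 0.2408720701932907), (0.08960359543561935, 0.0255880206823349), 81.87963104248047) (258, 142, 32, 107)
t: 17.2
ee_pos: [0.4163, 0.4368, 0.212]
tcp_rot: [-0.0, 0.757, 0.654, 0.0]
force: [1.5, -0.0, 0.5]
finger_gap: 0.358
finger_force: 0.0
```

View pics/c9.png

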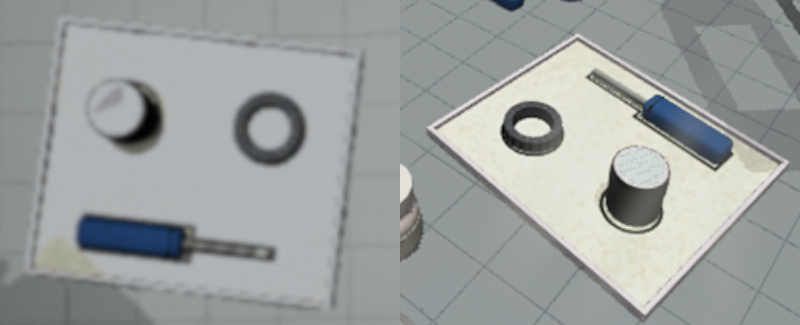

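The final views show the ring flat and covering its double circle (270,128), and the driver lying on its outline with the blade to the drawn end (270,252). The handle measures (0.511, 0.241), about 3 mm from the mark, and the arm is clear.

```bash
python3 -c "
from cell import finish_job
print(finish_job())"
```

```text
the job is handed in; nothing more can be done
None
```

Job handed in: in the final views the ring lies flat on the double circle and the longer screwdriver lies on its outline with the blade at the drawn end, both released and the arm clear, at about 17 s of the 54 s allowed; the ring took three grasp tries.

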